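Take the lid off the microphone case and stow it in the desk rack

ROBOT

A 6-joint arm with a two-finger parallel gripper is mounted at the origin on the work surface. World frame = base frame: x ahead of the robot, y to its left, z up, the work surface at z = 0. Lengths are in m, angles in rad, forces in N, time in s.
With the tool pointing down it reaches from about 0.35 to 0.775 m from the base axis. Payload 7.3 kg.
Tool frame: the origin (TCP) lies at the very end of the fingers, on their centre line; the grasp point (between the pads) lies 19 mm behind it; z points along the fingers, y is the line along which they close (so a half turn about z gives the same grasp; the last joint's range is limited). The gripper opens to 92 mm and grips with 3 to 60 N. Pads are 19 mm wide; open, the fingers measure 130 mm over their backs; the gripper's body (75 mm by 190 mm) begins 47 mm behind the grasp point.
Start: joints at [-1.262, 0.342, 1.524, -0, 1.275, -0.146], TCP at [0.231, -0.472, 0.227] pointing down, gripper open.
Joint ranges: [-2.53, 2.53], [-0.77, 2.02], [0.04, 2.7], [-1, 4.14], [0.28, 2.66], [-3.11, 3.11]. Speed limits (rad/s): [2.57, 2.57, 3.14, 3.14, 3.14, 3.14].

INTERFACE

Orientations are given as a rotation vector (axis times angle).
In Python, from station import bot, viewer, order gives the robot as it stands.
- The arm moves only by the tool jog_arm, never from a script. Its argument "plan" is a list of rows, each a list of 2 entries, a list of its own where there are three numbers: the shift along the tool's x, y, z in m, then the turn about the tool's z in degrees. In form: [[[dx, dy, dz], spin], ...]. A call has 1 to 10 rows; each row is the pose to reach, as a shift and turn from the pose commanded when the call began, along the tool's axes at that moment; what a row does not reach only later rows make up. A row lasts 1/8 s, in which the tool goes at most 62.5 mm and 10.7 degrees, less where a joint would pass 70% of its speed; a pose out of reach is approached as far as the arm can. A call with a gripper value outside its range is refused whole. "fingers" is the closure, from -1 (fully open) to 1 (shut), set as the call begins (left out, the last holds). The fingers move at their own pace and stop on an object; "squeeze" is the grip in N (left out, the last holds). Time passes only in rows, so rows that repeat a pose let the fingers close. It gives the time, the measured TCP pose, the force, the opening and the grip force at its end, in the units of the state.
- bot.get_obs(): the state, without advancing time (a new reading comes with each control period).
- viewer.camera(name): name is "scene" or "side" or "wrist"; returns the picture (400x640x3 uint8, red, green, blue); there is no depth.
- viewer.camera_info(name): a dict with "fx", "fy", "cx", "cy" (pixels), "k1" (the pictures are not rectified: a ray, as slopes to the right and down, at radius r is drawn at 1 + k1 r^2 times it, then the intrinsics apply), "T" (4x4, takes a point from camera to world coordinates). Camera axes: x right, y down, z forward; pixel columns grow to the right and rows downward; lengths in m; the calibration is good to about 2 mm. A picture is of the moment at which its call begins: read the wrist's pose just before it. camera_info takes no time and is no camera call; for the wrist camera it gives the pose at the moment of the call.
- order.finish_job(): hands the job in; it is judged then, once.
The state is a dict: "clock": time; "joint_pos": joint angles; "qvel": joint speeds; "effort": joint torques, N m; "position": TCP position; "orientation": TCP orientation; "wrist_force": force on the tool from outside, world axes, zero at the start; "wrist_torque": the same for the moment, N m; "finger_gap": finger opening in m; "grip_force": force on a finger pad.
Only numpy, scipy, OpenCV 4.12 (cv2) and the standard library are available. Lean on these libraries where they do the work, as an engineer would, in place of code of your own. Each camera call takes 0.05 s, during which the arm holds its last target. There are 200 camera calls.

TASK

Open up the microphone case for the sports day: raise its lid on its hinges to upright, lift it straight up off the hinge pins, then stand it upright, hinge edge down, in the free bay of the desk rack and let go of it. Do not drop the lid or let it slam, and leave the flask, the tape roll and the beltpack where they are.

Things in the scene. Friction and masses are not known exactly. Their poses are not given: they have to be found in the camera images.
- case: Fixed navy microphone case, open-topped box 160 (x) x 220 (y) x 70 mm high, walls 8 mm, microphones in foam inside. Origin: centre of its underside on the desk. x from its front (lid tongue, robot side) to its back (hinge); z up. Two steel stays stand behind the hinge, 50 mm above the hinge line, at y = -46 and +46 mm: a raised lid let go there leans on them 10 degrees past vertical.
- pins (a point): On the case: middle of the hinge line, 93 mm behind the case's centre, 76 mm above the desk; axes as the case's. Two steel pins of 8 mm diameter lie on this line, from y = 50 to 84 mm on either side, each carried at its inner end. The hinge is free: a lid let go part way falls shut.
- lid: Loose lid, 0.25 to 0.5 kg: navy panel 168 x 220 x 12 mm. Origin: middle of its hinge line, at pins (1 mm) while hung. y along the hinge, -x along the panel to its front edge, z out of its outer face. Closed: axes as the case's. Upright: x straight down. Panel from x = -5 to -173 mm. On its inner face near the front a ridge 8 mm high sits inside the case wall: it must be swung, not slid.
- hooks (a point): On the lid: middle of its hinge edge, at x = +12 mm of the lid, where its two hooks end (at y = -68 and +68 mm, 16 mm wide, 17.5 mm thick). Their slots (9.5 mm wide) sit over the pins and open towards +x of the lid: upright, the lid rests on the pins and is free after 16 mm of straight lift. Axes as the lid's.
- tongue (a point): On the lid: middle of its grip tongue, at x = -203 mm of the lid, mid width and thickness (76 mm above the desk when shut). The tongue is a flat dark steel bar in the panel's plane, 28 mm wide (y), 12 mm thick, from the panel's front edge (x = -173) to x = -224 mm. Gripped across its width it can turn between the fingers as the lid swings. Axes as the lid's.
- rack: Fixed dark steel desk rack, base 118 (x) x 180 (y) x 8 mm, three walls along y, 6 mm thick, tops 60 mm above the desk. The far bay (+x) is filled by two disc boxes 190 mm long, up to 98 mm above the desk; the near bay (-x) is free. Origin: centre of its underside on the desk.
- bay (a point): On the rack: centre of the free bay's floor, 8 mm above the desk, 36 mm on the -x side of the rack's centre. Axes as the rack's: the bay runs along y (180 mm, ends open) and is 34 mm wide in x (17 mm to each side), its walls 52 mm high above this floor. The nearest disc box face is 28 mm to the +x side of this point.
- flask: Teal drinking flask, 66 mm diameter, 190 mm high, standing. Origin: centre of its underside. Leave alone.
- tape: White roll of tape lying flat, 100 mm diameter, 24 mm high. Origin: centre of its underside. Leave alone.
- beltpack: Black radio beltpack lying flat, 90 x 62 x 22 mm. Origin: centre of its underside. Leave alone.
Things that resemble listed ones, but are neither listed nor needed, are in the scene too. Of the things shaped like the rack, the steel one is meant.

How it is judged:
By the outcome, as a careful person would: the job done as asked, in the order asked, and still so for the second after the job is handed in, with the robot touching nothing.
It also fails if it takes over 53 s, if anything falls off the work surface, if the arm or the gripper's body presses on something with over 40 N, if the wrist force passes 120 N, or if a joint passes its speed limit or range.

## Working session

There is one attempt and no reset: what is moved stays moved. The work goes in short steps, Python scripts to look and compute and a tool call to move; the robot and the scene stay as the last step left them, time stands still between calls to the robot, and variables do not carry over. Pictures are saved under pics/ and viewed, at most 10 in all, crops included, and the job is handed in when it is done.

Besides the shell and the picture viewer there is one more tool, called after "Call:" by a JSON object that holds its "op" and its "data", one argument or row to a line. jog_arm: Moves the arm, as the interface text tells. Its arguments: {"type":"object","properties":{"plan":{"type":"array"},"fingers":{"type":"number"},"squeeze":{"type":"number"}},"required":["plan"]}

```bash
mkdir -p pics; ls
python3 - <<'E'
from station import bot,viewer
import cv2,json,numpy as np
print(bot.get_obs())
for n in ("scene","side"):
    i=viewer.camera_info(n);print(n,i)
    cv2.imwrite(f"pics/{n}0.png",viewer.camera(n)[...,::-1])
E
```

```text
pics
{'clock': 0.0, 'joint_pos': array([-1.26198501e+00,  3.42739833e-01,  1.52501974e+00, -2.54257057e-05,
        1.27540145e+00, -1.46022672e-01]), 'qvel': array([-0.00024078, -0.00065254, -0.00069449,  0.00077652, -0.00012277,
       -0.00085538]), 'effort': array([-9.92685818e-04, -4.31240129e+01, -2.44218224e+01,  7.17190979e-02,
        5.59310918e-02, -1.74656311e-04]), 'position': array([ 0.23051551, -0.47122865,  0.22603514]), 'orientation': array([-3.05917934e+00, -7.07968434e-01,  2.38254894e-04]), 'wrist_force': array([-0.12651835, -0.15513883,  0.37714436]), 'wrist_torque': array([-0.01088585,  0.04026627, -0.01973355]), 'grip_force': 0.0, 'finger_gap': 0.09184774546285537}
scene {'fx': 512.5883478185999, 'fy': 512.5883478185999, 'cx': 324.5637879528453, 'cy': 193.99707575858355, 'k1': -0.12189048574513882, 'T': array([[ 0.5933623 ,  0.6586529 , -0.46270676,  1.07373611],
       [ 0.80492122, -0.48894613,  0.33620456, -0.3969336 ],
       [-0.00479657, -0.5719336 , -0.8202859 ,  1.01874156],
       [ 0.        ,  0.        ,  0.        ,  1.        ]])}
side {'fx': 413.8449274900238, 'fy': 413.8449274900238, 'cx': 318.3822558208808, 'cy': 202.37371682204946, 'k1': 0.0010588034069629743, 'T': array([[-0.81727876, -0.40972862,  0.4051887 ,  0.14012531],
       [-0.57599526,  0.60146051, -0.55360159,  0.54558383],
       [-0.01687859, -0.68583359, -0.72756264,  0.80216002],
       [ 0.        ,  0.        ,  0.        ,  1.        ]])}
```

View pics/scene0.png

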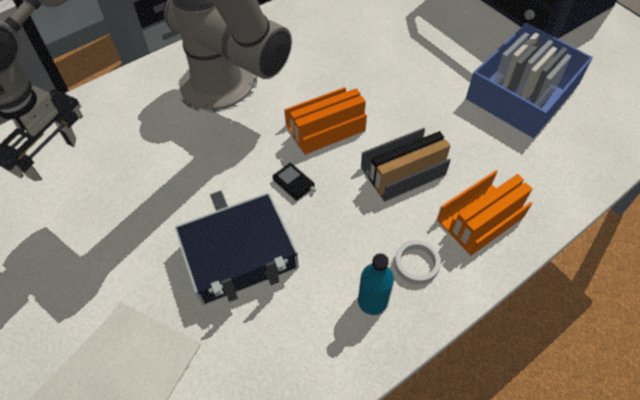

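View pics/side0.png

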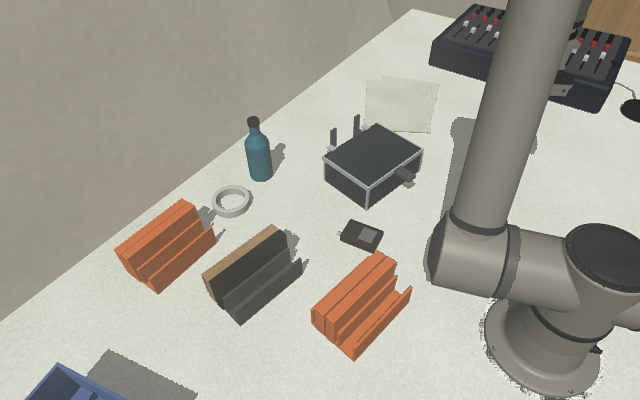

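The scene picture shows the case at about (237,248) with its tongue at (219,201), the steel rack at (405,165), the flask at (375,287), the tape at (417,262) and the beltpack at (293,181). In the side picture the case is at (373,165), the rack at (255,275) and the tongue at (404,175). I'll enlarge both next.

Run:
```python
import cv2
for n,(x0,y0,w,h) in {"scene":(165,120,300,190),"side":(195,105,240,225)}.items():
    im=cv2.imread(f"pics/{n}0.png")[y0:y0+h,x0:x0+w]
    s=2.6
    im=cv2.resize(im,None,fx=s,fy=s,interpolation=cv2.INTER_CUBIC)
    for u in range((x0//20+1)*20,x0+w,20):
        c=int((u+.5-x0)*s);cv2.line(im,(c,0),(c,6),(0,0,255),1);cv2.putText(im,str(u),(c-10,16),0,.35,(0,0,255),1)
    for v in range((y0//20+1)*20,y0+h,20):
        c=int((v+.5-y0)*s);cv2.line(im,(0,c),(6,c),(0,0,255),1);cv2.putText(im,str(v),(8,c+4),0,.35,(0,0,255),1)
    cv2.imwrite(f"pics/{n}1.png",im)
```

```text
(no output)
```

View pics/scene1.png

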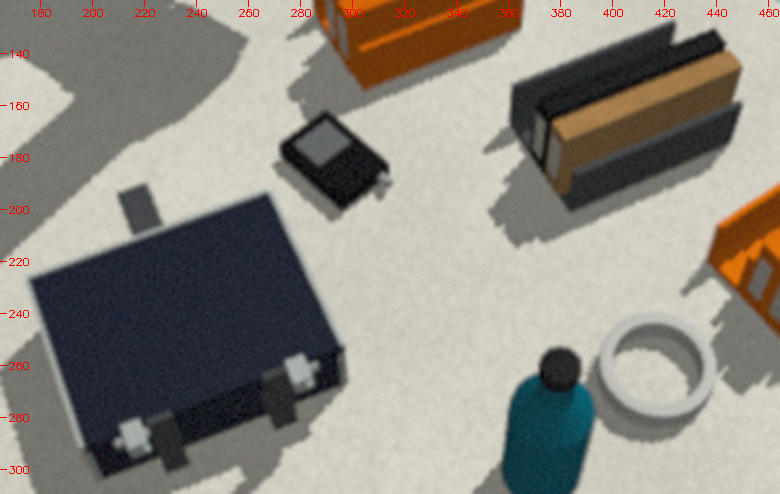

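View pics/side1.png

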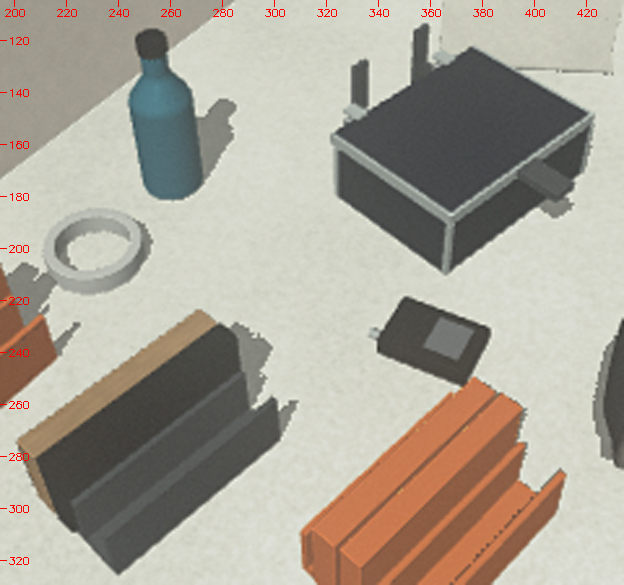

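Enlarged, the scene picture gives the lid's top corners at (177,227), (268,194), (297,253) and (197,290), with the tongue at (210–227,190–211). In the side picture the lid corners are at (423,149), (367,186), (322,158) and (376,123). The steel rack's near wall top runs from (361,153) to (424,128) in the scene picture and from (236,312) to (301,258) in the side picture.

```bash
cat > h.py <<'E'
from station import bot,viewer,order
import numpy as np,cv2
from scipy.optimize import least_squares
from scipy.spatial.transform import Rotation as R
def proj(i,P):
    T=np.linalg.inv(i["T"]);K=np.array([[i["fx"],0,i["cx"]],[0,i["fy"],i["cy"]],[0,0,1]])
    return cv2.projectPoints(np.array(P,float).reshape(-1,1,3),cv2.Rodrigues(T[:3,:3])[0],T[:3,3],K,np.array([i["k1"],0,0,0.]))[0][:,0]
def tri(i,a,j,b):
    f=lambda p:np.r_[proj(i,p)[0]-a,proj(j,p)[0]-b]
    s=least_squares(f,[.5,0,.05]);return s.x,np.abs(s.fun).max()
E
python3 - <<'E'
from h import *
S=viewer.camera_info("scene");D=viewer.camera_info("side")
s=lambda c:(np.array(c)+.5)/2.6-.5+np.array([165,120]); d=lambda c:(np.array(c)+.5)/2.6-.5+np.array([195,105])
lid=[((32,280),(594,115)),((268,193),(449,213)),((345,348),(332,138)),((85,443),(472,47))]
ton=[((118,192),(573,181)),((148,184),(555,190)),((162,226),(520,173)),((133,236),(538,163))]
nw=[((512,86),(277,398)),((675,22),(107,540))]
for g in (lid,ton,nw):
    for a,b in g: p,e=tri(S,s(a),D,d(b));print(p.round(4),e.round(2))
# fits
def fit(model,obs,x0):
    def f(q):
        c,n=np.cos(q[2]),np.sin(q[2]);P=np.array(model)@np.array([[c,n,0],[-n,c,0],[0,0,1]])+[q[0],q[1],0]
        r=[]
        for p,(a,b) in zip(P,obs):
            if a: r+=list(proj(S,p)[0]-s(a))
            if b: r+=list(proj(D,p)[0]-d(b))
        return np.array(r)
    o=least_squares(f,x0,loss='soft_l1');print(o.x.round(4),np.degrees(o.x[2]).round(2));print(f(o.x).reshape(-1,2).round(1).tolist());return o.x
h=.082
lm=[(-.173,-.11,h),(-.173,.11,h),(-.005,.11,h),(-.005,-.11,h),(-.224,-.014,h),(-.224,.014,h)]
print("pins");fit(lm,lid+ton[:2],[.5,-.2,0])
# near wall outer top corners; beside: outer base; middle wall; far wall outer
rm=[(-.059,-.09,.06),(-.059,.09,.06),(-.059,.09,0),(.059,-.09,0)]
print("rack");fit(rm,nw+[(None,(119,574)),((572,210),None)],[.6,.1,0])
E
```

```text
[ 0.4235 -0.3218  0.0811] 1.19
[ 0.4709 -0.1145  0.0829] 0.38
[ 0.63   -0.1459  0.0771] 0.2
[ 0.5837 -0.3552  0.0843] 0.22
[ 0.3934 -0.2189  0.0844] 0.25
[ 0.402  -0.1946  0.0862] 0.19
[ 0.4434 -0.205   0.0798] 0.19
[ 0.4363 -0.2298  0.0781] 0.15
[0.4885 0.1392 0.0608] 0.28
[0.5178 0.3175 0.0584] 0.76
pins
[ 0.6149 -0.2538 -0.2124] -12.17
[[-2.5, -0.2], [-0.3, -0.2], [1.7, -1.3], [0.1, 1.6], [0.9, -0.3], [-1.3, -1.6], [-1.1, 3.1], [0.1, -0.6], [-0.2, 0.9], [0.5, 0.4], [0.1, -0.2], [0.4, 2.2]]
rack
[ 0.561   0.2189 -0.1609] -9.22
[[-0.2, 0.1], [-0.3, 0.4], [-0.9, -0.5], [-0.4, -0.3], [-0.3, 0.8], [-0.4, 2.2]]
```

Call:
{"op": "jog_arm", "data": {
  "plan": [
    [[0.04,-0.022,0],5],
    [[0.09,-0.049,0],12],
    [[0.14,-0.076,0],19],
    [[0.19,-0.103,0],26],
    [[0.235,-0.127,0],32],
    [[0.265,-0.143,0],36],
    [[0.281,-0.152,0],38.3],
    [[0.281,-0.152,0],38.3]
  ],
  "fingers": -1
}}

```text
clock: 1.1
position: [0.4166, -0.2107, 0.2264]
orientation: [-3.124, 0.331, 0.001]
wrist_force: [0.3, 0.2, -0.7]
finger_gap: 0.0921
grip_force: 0.0
```

Run:
```python
from h import *
o=bot.get_obs();print(o["clock"],o["position"],o["orientation"],R.from_rotvec(o["orientation"]).as_matrix().round(3))
i=viewer.camera_info("wrist");print(i)
im=viewer.camera("wrist")[...,::-1];cv2.imwrite("pics/w1.png",im)
h=.082;c,n=np.cos(-.2124),np.sin(-.2124)
print(proj(i,[(.6149+c*x-n*y,-.2538+n*x+c*y,h) for x,y in [(-.173,-.11),(-.173,.11),(-.224,-.014),(-.224,.014),(-.173,-.014),(-.173,.014),(-.005,.11),(-.005,-.11)]]).round(1).tolist())
```

```text
1.1 [ 0.41655387 -0.21071211  0.22643035] [-3.12386382e+00  3.30636479e-01  9.87969662e-04] [[ 0.978 -0.209 -0.001]
 [-0.209 -0.978  0.   ]
 [-0.001 -0.    -1.   ]]
{'fx': 358.10222409888087, 'fy': 358.10222409888087, 'cx': 317.19389429058805, 'cy': 200.11204200209585, 'k1': -0.0664336649509832, 'T': array([[-0.21110272, -0.9333842 , -0.29022332,  0.49610059],
       [-0.97746302,  0.20118912,  0.06394507, -0.22769333],
       [-0.00129554,  0.29718154, -0.95482011,  0.38563826],
       [ 0.        ,  0.        ,  0.        ,  1.        ]])}
[[446.1, 152.3], [190.5, 152.3], [333.8, 208.5], [302.6, 208.5], [334.6, 151.8], [301.8, 151.8], [172.3, -67.4], [464.4, -67.6]]
```

View pics/w1.png

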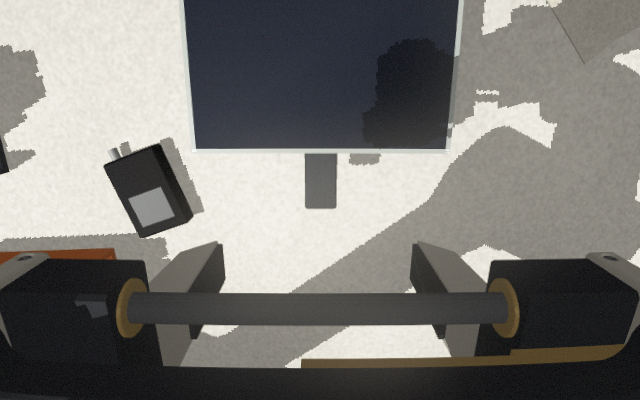

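The wrist picture shows the tongue at u 305–337 with its tip at v 208, and the panel's front edge corners at (194,150) and (448,150). That matches the estimate apart from a shift of about 2.5 mm along tool +y, so I'll correct for that and descend.

Call:
{"op": "jog_arm", "data": {
  "plan": [
    [[0,0.0025,0.03],0],
    [[0,0.0025,0.08],0],
    [[0,0.0025,0.13],0],
    [[0,0.0025,0.155],0],
    [[0,0.0025,0.169],0],
    [[0,0.0025,0.169],0]
  ]
}}

```text
clock: 1.9
position: [0.4153, -0.2146, 0.0573]
orientation: [-3.123, 0.336, 0.002]
wrist_force: [-0.2, -0.4, 0.8]
finger_gap: 0.092
grip_force: 0.0
```

Call:
{"op": "jog_arm", "data": {
  "plan": [
    [[0,0,0],0],
    [[0,0,0],0],
    [[0,0,0],0],
    [[0,0,0],0],
    [[0,0,0],0],
    [[0,0,0],0]
  ],
  "fingers": 1,
  "squeeze": 20
}}

```text
clock: 2.65
position: [0.4158, -0.2141, 0.0577]
orientation: [3.124, -0.335, 0.0]
wrist_force: [-0.1, 0.6, -0.2]
finger_gap: 0.0366
grip_force: 0.0
```

Call:
{"op": "jog_arm", "data": {
  "plan": [
    [[0,0,0],0],
    [[0,0,0],0],
    [[0,0,0],0]
  ]
}}

```text
clock: 3.02
position: [0.4157, -0.2141, 0.0577]
orientation: [-3.124, 0.335, 0.0]
wrist_force: [1.2, -0.1, -0.0]
finger_gap: 0.0281
grip_force: 20.0
```

Call:
{"op": "jog_arm", "data": {
  "plan": [
    [[0.0003,0,-0.0106],0],
    [[0.0011,0,-0.0212],0],
    [[0.0025,0,-0.0318],0],
    [[0.0044,0,-0.0422],0],
    [[0.0069,0,-0.0525],0],
    [[0.0099,0,-0.0627],0],
    [[0.0135,0,-0.0727],0],
    [[0.0176,0,-0.0826],0],
    [[0.0221,0,-0.0922],0],
    [[0.0272,0,-0.1015],0]
  ]
}}

```text
clock: 4.28
position: [0.4427, -0.2199, 0.1598]
orientation: [3.124, -0.335, -0.0]
wrist_force: [0.6, -1.6, -2.9]
finger_gap: 0.0278
grip_force: 20.0
```

Call:
{"op": "jog_arm", "data": {
  "plan": [
    [[0.0055,0,-0.0091],0],
    [[0.0116,0,-0.0178],0],
    [[0.018,0,-0.0262],0],
    [[0.0249,0,-0.0343],0],
    [[0.0323,0,-0.042],0],
    [[0.04,0,-0.0494],0],
    [[0.048,0,-0.0563],0],
    [[0.0565,0,-0.0627],0],
    [[0.0652,0,-0.0688],0],
    [[0.0743,0,-0.0743],0]
  ]
}}

```text
clock: 5.52
position: [0.5155, -0.2357, 0.2338]
orientation: [-3.124, 0.335, 0.0]
wrist_force: [-0.2, 0.1, -3.4]
finger_gap: 0.0277
grip_force: 20.0
```

Call:
{"op": "jog_arm", "data": {
  "plan": [
    [[0.0093,0,-0.0051],0],
    [[0.0189,0,-0.0096],0],
    [[0.0287,0,-0.0137],0],
    [[0.0388,0,-0.0173],0],
    [[0.049,0,-0.0203],0],
    [[0.0593,0,-0.0228],0],
    [[0.0697,0,-0.0247],0],
    [[0.0803,0,-0.0261],0],
    [[0.0909,0,-0.0269],0],
    [[0.1015,0,-0.0272],0]
  ]
}}

```text
clock: 6.78
position: [0.6146, -0.2572, 0.2607]
orientation: [-3.124, 0.335, 0.001]
wrist_force: [-1.4, -0.7, -3.4]
finger_gap: 0.0279
grip_force: 20.0
```

Run:
```python
from h import *
print(bot.get_obs())
a=viewer.camera("scene")[100:320,120:340,::-1];b=viewer.camera("side")[20:240,250:470,::-1]
z=lambda q:cv2.resize(np.ascontiguousarray(q),(400,400),interpolation=cv2.INTER_CUBIC)
cv2.imwrite("pics/up.png",np.hstack([z(a),z(b)]))
```

```text
{'clock': 6.775, 'joint_pos': array([-5.11171703e-01,  5.97555734e-01,  1.01582672e+00, -1.27944970e-04,
        1.52882469e+00,  1.27332613e+00]), 'qvel': array([ 0.0361378 ,  0.17783347, -0.31397557,  0.00089119,  0.13824394,
        0.03818196]), 'effort': array([-4.70527774e-02, -6.07159066e+01, -2.74083978e+01,  2.55329674e-01,
       -8.80096480e-01, -3.19681980e-02]), 'position': array([ 0.61462872, -0.25719325,  0.26068268]), 'orientation': array([-3.12355305e+00,  3.35021449e-01,  9.66358548e-04]), 'wrist_force': array([-1.35343431, -0.65516462, -3.43719679]), 'wrist_torque': array([0.06767672, 0.50393317, 0.02470766]), 'grip_force': 19.99873548746109, 'finger_gap': 0.027901165031937597}
```

View pics/up.png

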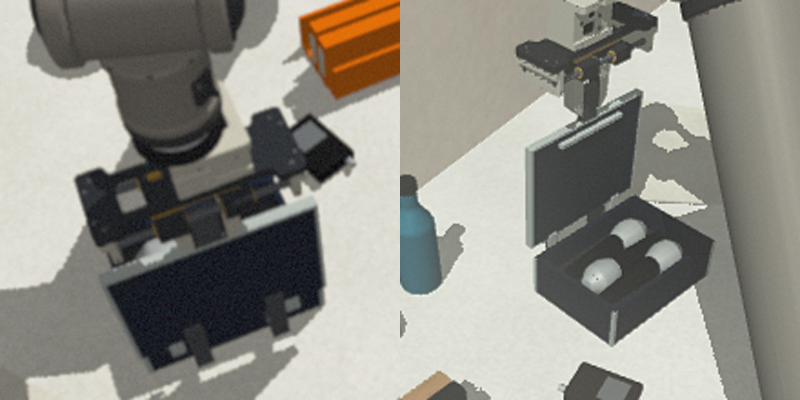

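The lid is upright on its pins, held by the tongue, with the stays behind it. I'll lift it straight up.

Call:
{"op": "jog_arm", "data": {
  "plan": [
    [[0,0,0],0],
    [[0,0,-0.003],0],
    [[0,0,-0.008],0],
    [[0,0,-0.013],0],
    [[0,0,-0.018],0],
    [[0,0,-0.024],0],
    [[0,0,-0.032],0],
    [[0,0,-0.042],0],
    [[0,0,-0.052],0],
    [[0,0,-0.055],0]
  ],
  "squeeze": 30
}}

```text
clock: 8.12
position: [0.6144, -0.2573, 0.3169]
orientation: [3.123, -0.335, 0.003]
wrist_force: [-0.5, -0.3, -3.3]
finger_gap: 0.028
grip_force: 30.0
```

Run:
```python
from h import *
o=bot.get_obs();print(o["clock"],o["position"],o["wrist_force"],o["wrist_torque"],o["finger_gap"],o["grip_force"],R.from_rotvec(o["orientation"]).as_matrix().round(4))
i=viewer.camera_info("side");j=viewer.camera_info("scene")
a=viewer.camera("scene")[80:300,130:350,::-1];b=viewer.camera("side")[20:240,250:470,::-1]
z=lambda q:cv2.resize(np.ascontiguousarray(q),(400,400),interpolation=cv2.INTER_CUBIC)
cv2.imwrite("pics/lift.png",np.hstack([z(a),z(b)]))
```

```text
8.125 [ 0.61442977 -0.25728344  0.31694194] [-0.5327224  -0.31734467 -3.28952426] [ 0.09815856  0.00966257 -0.02033703] 0.02803380537533125 29.999108612537384 [[ 9.773e-01 -2.121e-01  1.600e-03]
 [-2.121e-01 -9.773e-01 -1.000e-03]
 [ 1.800e-03  6.000e-04 -1.000e+00]]
```

View pics/lift.png

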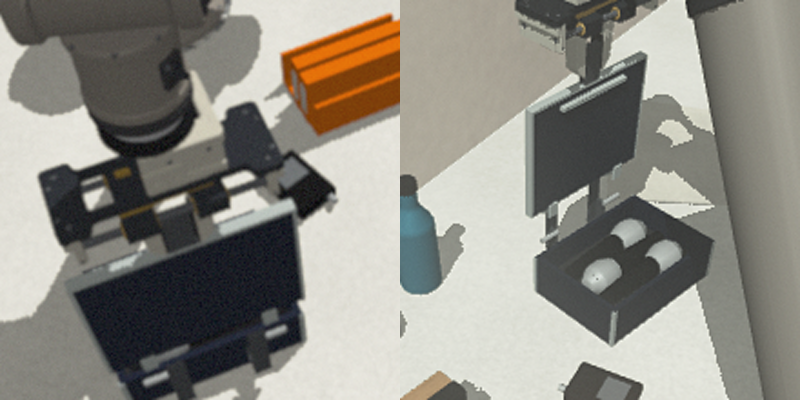

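The lid hangs free and vertical above the pins. Next I'll carry it to above the bay.

Call:
{"op": "jog_arm", "data": {
  "plan": [
    [[-0.002,-0.0045,-0.004],0],
    [[-0.0057,-0.0136,-0.01],0],
    [[-0.0132,-0.0316,-0.015],0],
    [[-0.0227,-0.0542,-0.02],0],
    [[-0.034,-0.0814,-0.02],0],
    [[-0.0454,-0.1085,-0.02],0],
    [[-0.0567,-0.1356,-0.02],0],
    [[-0.068,-0.1627,-0.02],0],
    [[-0.0794,-0.1898,-0.02],0],
    [[-0.0907,-0.217,-0.02],0]
  ]
}}

```text
clock: 9.48
position: [0.5705, -0.0233, 0.3364]
orientation: [-3.124, 0.333, -0.001]
wrist_force: [0.0, -0.3, -2.4]
finger_gap: 0.028
grip_force: 30.0
```

Call:
{"op": "jog_arm", "data": {
  "plan": [
    [[-0.0113,-0.0271,0],0],
    [[-0.0227,-0.0542,0],0],
    [[-0.034,-0.0814,0],-0.5],
    [[-0.0454,-0.1085,0],-1],
    [[-0.0567,-0.1356,0],-1.5],
    [[-0.068,-0.1627,0],-2],
    [[-0.0794,-0.1898,0],-2.5],
    [[-0.089,-0.212,0],-3],
    [[-0.0955,-0.228,0],-3],
    [[-0.0983,-0.235,0],-3]
  ]
}}

```text
clock: 10.72
position: [0.5245, 0.2259, 0.336]
orientation: [-3.132, 0.251, -0.001]
wrist_force: [-0.7, -0.6, -3.2]
finger_gap: 0.0277
grip_force: 30.0
```

Call:
{"op": "jog_arm", "data": {
  "plan": [
    [[0,0,0],0],
    [[0,0,0],0],
    [[0,0,0],0],
    [[0,0,0],0]
  ]
}}

```text
clock: 11.22
position: [0.5255, 0.2242, 0.3357]
orientation: [3.131, -0.254, -0.0]
wrist_force: [-0.4, 0.8, -1.9]
finger_gap: 0.0276
grip_force: 30.0
```

Run:
```python
from h import *
o=bot.get_obs();print(o["clock"],o["position"],o["wrist_force"],o["wrist_torque"],o["finger_gap"],R.from_rotvec(o["orientation"]).as_matrix().round(4))
a=viewer.camera("scene")[40:240,300:500,::-1];b=viewer.camera("side")[120:340,170:390,::-1]
z=lambda q:cv2.resize(np.ascontiguousarray(q),(400,400),interpolation=cv2.INTER_CUBIC)
cv2.imwrite("pics/above.png",np.hstack([z(a),z(b)]))
```

```text
11.225 [0.52548641 0.22416634 0.33565824] [-0.38410018  0.82005102 -1.88647787] [ 0.08412086  0.02769721 -0.01193188] 0.02760125469872915 [[ 9.869e-01 -1.614e-01 -0.000e+00]
 [-1.614e-01 -9.869e-01 -2.000e-04]
 [-0.000e+00  2.000e-04 -1.000e+00]]
```

View pics/above.png

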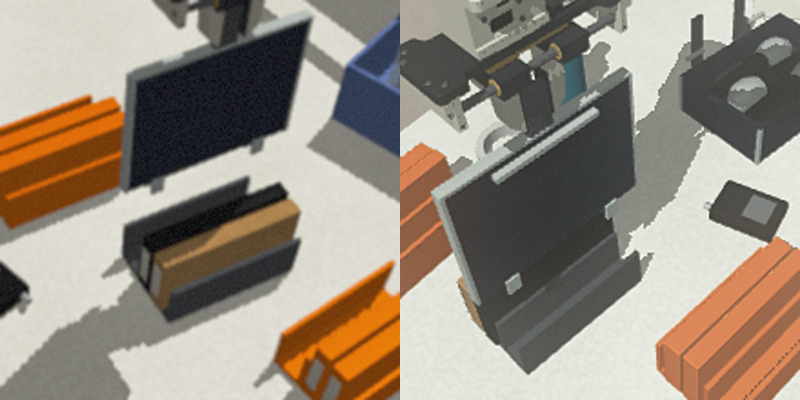

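Run:
```python
from h import *
S=viewer.camera_info("scene");D=viewer.camera_info("side")
q=[tri(S,a,D,b) for a,b in [((378.5,134),(286,239.4)),((429,115),(232.7,280.6))]]
print(q)
m=(q[0][0]+q[1][0])/2;x=np.array([.987,-.161]);print("hook mid along bay axes rel bay",x@(m[:2]-[.5257,.2247]),m)
# predicted hook bottoms if hanging plumb
T=bot.get_obs()["position"];y=np.array([.161,.987])
for sg in(-1,1):
    for off in(-.00875,.00875):
        p=np.r_[T[:2]+sg*.068*y+off*x,T[2]+.019-.215];print(sg,off,proj(S,p)[0].round(1),proj(D,p)[0].round(1))
```

```text
[(array([0.50977757, 0.16205793, 0.13357076]), np.float64(1.9326067628777537)), (array([0.53330038, 0.29657754, 0.13238265]), np.float64(2.828169911456598))]
hook mid along bay axes rel bay -0.004850384942800517 [0.52153898 0.22931774 0.13297671]
-1 -0.00875 [374.5 131.6] [286.6 237.6]
-1 0.00875 [378.4 136.7] [280.9 233. ]
1 -0.00875 [423.9 112.1] [233.3 278.6]
1 0.00875 [428.  116.9] [227.7 273.2]
```

The lid hangs over the free bay. The hook bottoms sit about 3–5 mm to the −x side of plumb, so I'll shift +4 mm in x and lower it.

Call:
{"op": "jog_arm", "data": {
  "plan": [
    [[0.002,0,0.008],0],
    [[0.004,0,0.022],0],
    [[0.004,0,0.037],0],
    [[0.004,0,0.052],0],
    [[0.004,0,0.066],0],
    [[0.004,0,0.076],0],
    [[0.004,0,0.084],0],
    [[0.004,0,0.092],0],
    [[0.004,0,0.098],0],
    [[0.004,0,0.1],0]
  ]
}}

```text
clock: 12.58
position: [0.5292, 0.224, 0.2353]
orientation: [3.131, -0.253, -0.0]
wrist_force: [-0.1, -0.5, -2.5]
finger_gap: 0.0281
grip_force: 30.0
```

Run:
```python
from h import *
o=bot.get_obs();print(o["clock"],o["position"],o["wrist_force"],o["wrist_torque"])
a=viewer.camera("scene")[60:210,330:480,::-1];b=viewer.camera("side")[180:340,190:350,::-1]
z=lambda q:cv2.resize(np.ascontiguousarray(q),(400,400),interpolation=cv2.INTER_CUBIC)
cv2.imwrite("pics/in.png",np.hstack([z(a),z(b)]))
```

```text
12.575 [0.52918794 0.2239917  0.23534321] [-0.06052245 -0.54135727 -2.51506384] [ 0.0975029   0.01989973 -0.04964918]
```

View pics/in.png

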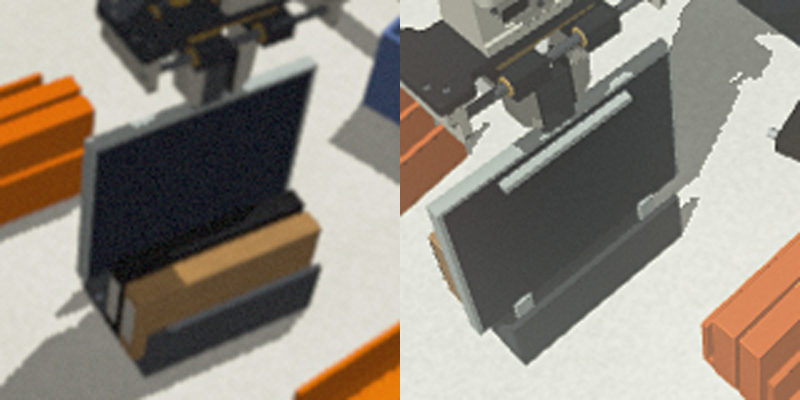

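```bash
python3 - <<'E'
from h import *
D=viewer.camera_info("side");S=viewer.camera_info("scene")
T=bot.get_obs()["position"];x=np.array([.987,-.161]);y=np.array([.161,.987]);B=np.array([.5257,.2247])
c=lambda p:((proj(D,p)[0]-[190,180]+.5)*2.5+[400,0]).round(0)
c2=lambda p:((proj(S,p)[0]-[330,60]+.5)*400/150).round(0)
for s in(-.09,-.068,.068,.09): print("wall top outer/inner, y",s,c(np.r_[B+s*y-.023*x,.06]),c(np.r_[B+s*y-.017*x,.06]),"mid wall inner top",c(np.r_[B+s*y+.017*x,.06]))
for s in(-.076,-.06,.06,.076):
    for t in(0,-.008): print("hook y",s,"tilt",t,[c(np.r_[T[:2]+s*y+(t-.00875)*x,z]) .tolist() for z in(T[2]+.019-.215,T[2]+.019-.198)])
for s in (-.11,.11): print("panel inner top/bottom", [c(np.r_[T[:2]+s*y-.006*x,T[2]+.019-h]).tolist() for h in(.03,.198)],"scene outer",[c2(np.r_[T[:2]+s*y+.006*x,T[2]+.019-h]).tolist() for h in(.03,.198)])
E
python3 - <<'E'
import cv2
im=cv2.imread('pics/in.png')[150:400,400:720]
cv2.imwrite('pics/in2.png',cv2.resize(im,None,fx=2.4,fy=2.4,interpolation=cv2.INTER_CUBIC))
E
```

```text
wall top outer/inner, y -0.09 [678. 197.] [674. 193.] mid wall inner top [647. 171.]
wall top outer/inner, y -0.068 [660. 212.] [655. 208.] mid wall inner top [629. 186.]
wall top outer/inner, y 0.068 [536. 313.] [532. 309.] mid wall inner top [506. 283.]
wall top outer/inner, y 0.09 [515. 331.] [510. 327.] mid wall inner top [484. 300.]
hook y -0.076 tilt 0 [[654.0, 208.0], [653.0, 197.0]]
hook y -0.076 tilt -0.008 [[661.0, 213.0], [659.0, 202.0]]
hook y -0.06 tilt 0 [[641.0, 219.0], [640.0, 208.0]]
hook y -0.06 tilt -0.008 [[647.0, 224.0], [646.0, 213.0]]
hook y 0.06 tilt 0 [[534.0, 306.0], [531.0, 295.0]]
hook y 0.06 tilt -0.008 [[540.0, 312.0], [537.0, 301.0]]
hook y 0.076 tilt 0 [[519.0, 319.0], [516.0, 308.0]]
hook y 0.076 tilt -0.008 [[525.0, 325.0], [522.0, 314.0]]
panel inner top/bottom [[669.0, 42.0], [679.0, 172.0]] scene outer [[94.0, 154.0], [83.0, 285.0]]
panel inner top/bottom [[433.0, 211.0], [479.0, 333.0]] scene outer [[320.0, 68.0], [287.0, 200.0]]
```

View pics/in2.png

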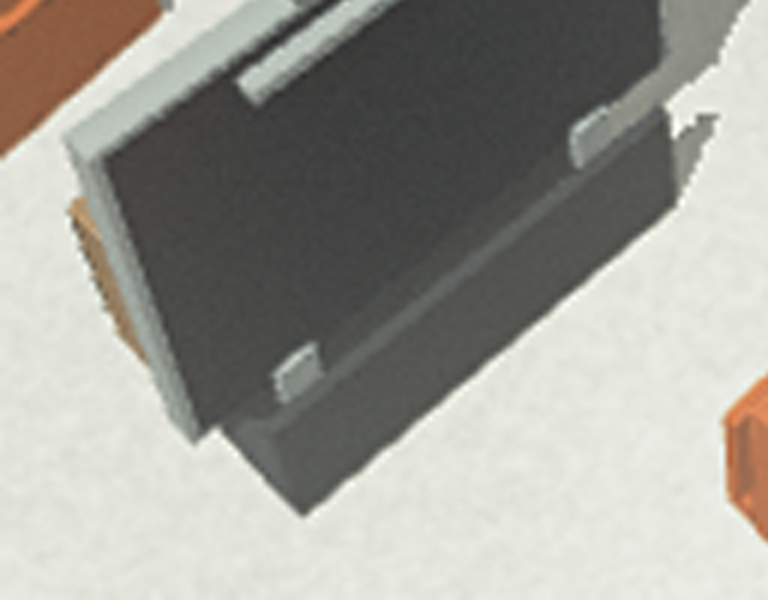

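The hooks' lower ends are cut off by the near wall's top edge, so they're inside the bay. I'll keep lowering slowly.

Call:
{"op": "jog_arm", "data": {
  "plan": [
    [[0,0,0.004],0],
    [[0,0,0.009],0],
    [[0,0,0.014],0],
    [[0,0,0.018],0],
    [[0,0,0.022],0],
    [[0,0,0.025],0],
    [[0,0,0.027],0],
    [[0,0,0.028],0]
  ]
}}

```text
clock: 13.68
position: [0.5293, 0.224, 0.2076]
orientation: [3.131, -0.253, 0.0]
wrist_force: [0.2, -0.2, -2.3]
finger_gap: 0.0278
grip_force: 30.0
```

Call:
{"op": "jog_arm", "data": {
  "plan": [
    [[0,0,0.001],0],
    [[0,0,0.002],0],
    [[0,0,0.003],0],
    [[0,0,0.003],0]
  ]
}}

```text
clock: 14.18
position: [0.5295, 0.224, 0.2056]
orientation: [-3.131, 0.253, -0.002]
wrist_force: [-0.2, -0.9, 4.6]
finger_gap: 0.0278
grip_force: 30.0
```

Call:
{"op": "jog_arm", "data": {
  "plan": [
    [[0,0,-0.0005],0],
    [[0,0,-0.0005],0]
  ],
  "squeeze": 10
}}

```text
clock: 14.42
position: [0.5295, 0.224, 0.2055]
orientation: [-3.131, 0.253, -0.001]
wrist_force: [0.2, -0.7, 3.3]
finger_gap: 0.0277
grip_force: 10.0
```

Call:
{"op": "jog_arm", "data": {
  "plan": [
    [[0,0,0],0],
    [[0,0,0],0],
    [[0,0,0],0],
    [[0,0,0],0]
  ],
  "fingers": -0.2
}}

```text
clock: 14.92
position: [0.5292, 0.224, 0.205]
orientation: [3.131, -0.253, -0.0]
wrist_force: [-0.2, 0.6, -0.3]
finger_gap: 0.0547
grip_force: 0.0
```

Run:
```python
from h import *
print({k:bot.get_obs()[k] for k in("clock","position","wrist_force","finger_gap")})
# change of lid image versus pre-release picture is checked via dark-panel outline in scene
cv2.imwrite("pics/s_rel.png",viewer.camera("scene")[...,::-1]);cv2.imwrite("pics/d_rel.png",viewer.camera("side")[...,::-1])
D=viewer.camera_info("side");T=bot.get_obs()["position"];x=np.array([.987,-.161]);y=np.array([.161,.987])
im=cv2.imread("pics/d_rel.png").astype(int)
for s in(.11,-.11):
  for h in(.03,): print([proj(D,np.r_[T[:2]+s*y+o*x,T[2]+.02-h])[0].round(1) for o in(-.006,.006)])
# bright top rim between the inner and outer top edges: brightness profile across x offset, mid of right half
for s in(-.08,.05,.08):
  print(s,[int(im[tuple(proj(D,np.r_[T[:2]+s*y+o*x,T[2]+.02-.03])[0].round().astype(int)[::-1])].sum()/3) for o in np.arange(-.03,.031,.003)])
```

```text
{'clock': 14.925, 'position': array([0.5292238 , 0.22403815, 0.20504954]), 'wrist_force': array([-0.18418474,  0.62806779, -0.3215246 ]), 'finger_gap': 0.05474863539050309}
[array([206.3, 273.8]), array([202.4, 269.8])]
[array([297.7, 206.6]), array([293.6, 203.6])]
-0.08 [64, 65, 65, 63, 64, 62, 61, 83, 172, 127, 113, 109, 132, 224, 223, 221, 222, 222, 235, 84, 61]
0.05 [61, 102, 155, 193, 192, 82, 63, 120, 185, 188, 185, 181, 213, 221, 224, 226, 221, 226, 225, 227, 169]
0.08 [68, 67, 67, 69, 67, 66, 83, 152, 187, 192, 187, 183, 221, 220, 223, 225, 224, 225, 226, 225, 228]
```

The lid stands free, with its top edge within about 2 mm of plumb. I'll open further and retract straight up.

Call:
{"op": "jog_arm", "data": {
  "plan": [
    [[0,0,0],0],
    [[0,0,0],0],
    [[0,0,0],0],
    [[0,0,-0.01],0],
    [[0,0,-0.03],0],
    [[0,0,-0.06],0],
    [[0,0,-0.09],0],
    [[0,0,-0.12],0],
    [[0,0,-0.14],0],
    [[0,0,-0.14],0]
  ],
  "fingers": -1
}}

```text
clock: 16.27
position: [0.5298, 0.2242, 0.3474]
orientation: [-3.13, 0.253, -0.006]
wrist_force: [-0.3, 0.6, -0.3]
finger_gap: 0.0918
grip_force: 0.0
```

Run:
```python
from h import *
o=bot.get_obs();print(o["clock"],o["position"],o["wrist_force"],o["finger_gap"])
D=viewer.camera_info("side");im=viewer.camera("side")[...,::-1].astype(int);x=np.array([.987,-.161]);y=np.array([.161,.987]);T=np.array([.5292,.2240])
for s in(-.08,.05,.08):
  print(s,[int(im[tuple(proj(D,np.r_[T+s*y+f*x,.205+.02-.03])[0].round().astype(int)[::-1])].sum()/3) for f in np.arange(-.03,.031,.003)])
p=cv2.imread("pics/scene0.png").astype(int);c=viewer.camera("scene")[...,::-1].astype(int)
for n,(u,v,r) in dict(flask=(375,285,25),tape=(417,262,20),belt=(293,181,18)).items(): print(n,np.abs(p-c)[v-r:v+r,u-r:u+r].mean())
```

```text
16.275 [0.52979705 0.2242163  0.34736018] [-0.26231955  0.57724739 -0.29067183] 0.09180877284775874
-0.08 [70, 72, 73, 72, 76, 72, 69, 88, 148, 183, 182, 184, 184, 134, 129, 126, 210, 220, 218, 215, 214]
0.05 [67, 84, 123, 180, 180, 114, 73, 82, 145, 182, 177, 176, 194, 214, 216, 219, 213, 217, 219, 213, 212]
0.08 [68, 66, 68, 68, 68, 68, 84, 118, 175, 181, 178, 176, 195, 211, 214, 216, 216, 216, 217, 215, 221]
flask 6.471333333333333
tape 8.72875
belt 6.717849794238683
```

Nothing shifted in the images: the lid stands upright in the bay, and the flask, tape and beltpack are unmoved. I'll hand the job in.

```bash
python3 -c "
from station import order
print(order.finish_job())"
```

```text
the job is handed in; nothing more can be done
None
```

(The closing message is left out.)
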